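# Muddler into the utensil pot

## Task

Put the long wooden muddler away in the narrow stoneware utensil pot, wide foot down, so that it stands on the bottom of the pot. Lower it in and let go at the bottom rather than letting it drop from the rim, and leave the pot, the short pestle and the pepper mill standing where they are.

Things in the scene. Friction and masses are not known exactly. Their poses are not given: they have to be found in the camera images.
- muddler: Muddler: slim turned stick of light brown wood, 210 mm long, 100 to 200 g, standing upright on its foot; tallest of the wooden tools. Flat round foot 36 mm in diameter (height 0 to 38 mm), taper, straight round shaft 24 mm in diameter (90 to 188 mm; grip it from above at 130 to 180 mm), knob 29 mm in diameter at the top. Origin: centre of the foot's underside; z runs up the stick. Yaw means nothing.
- pot: Utensil pot: narrow, round, empty, straight-sided, plain grey-beige stoneware, 120 mm tall, 74 mm across outside, bore 62 mm in diameter down to a floor 8 mm above its underside; 0.9 kg, loose. Origin: centre of its underside; z runs up its axis, the middle of the mouth is at 120 mm. Not the wide clear glass tumbler (80 mm across, 91 mm tall).
- pestle: The pestle, a bystander: same light brown wood as the muddler, but short and stout, 112 mm tall, foot 42 mm in diameter, standing upright. Origin: centre of its underside; z up.
- pepper_mill: The pepper mill, a bystander: dark brown turned wood with a small metal button on top, 58 mm in diameter, 170 mm tall, standing upright. Origin: centre of its underside; z up.

How it is judged:
At the end, for the whole second after the job is handed in: The muddler is released and at rest inside the pot, foot down: the centre of its foot within 25 mm of the pot's axis and no more than 25 mm above the pot's underside (the floor is at 8 mm), leaning no more than 0.45 rad (26 degrees; the pot itself allows about 18), the pot upright within 0.1 rad (horizontal distance between muddler and pot below 0.025 m and z of muddler in the frame of pot between -0.005 and 0.025 m and angle between muddler's own z axis and vertical below 0.45 rad and angle between pot's own z axis and vertical below 0.1 rad and linear speed of muddler below 0.02 m/s); the robot touches nothing.
It fails at once if the pot is pushed more than 40 mm or tipped over (distance of pot from where it was at the start of the episode above 0.04 m or angle between pot's own z axis and vertical above 0.5 rad).
It fails at once if the pestle is pushed more than 40 mm or tipped over (distance of pestle from where it was at the start of the episode above 0.04 m or angle between pestle's own z axis and vertical above 0.5 rad).
It fails at once if the pepper mill is pushed more than 40 mm or tipped over (distance of pepper_mill from where it was at the start of the episode above 0.04 m or angle between pepper_mill's own z axis and vertical above 0.5 rad).
It fails at once if the muddler falls into the pot: faster than 0.9 m/s (a fall of 4 cm) with its foot below the rim (horizontal distance between muddler and pot below 0.03 m and z of muddler in the frame of pot below 0.118 m and linear speed of muddler above 0.9 m/s).
It also fails if it takes over 48 s, if anything falls off the work surface, if the arm or the gripper's body presses on something with over 40 N, if the wrist force passes 120 N, or if a joint passes its speed limit or range.

## Robot

A 6-joint arm with a two-finger parallel gripper is mounted at the origin on a cart in front of the work surface, level with it; the furniture and walls round the work are solid. World frame = base frame: x ahead of the robot, y to its left, z up, the work surface at z = 0. Lengths are in m, angles in rad, forces in N, time in s.
With the tool pointing down it reaches from about 0.35 to 0.975 m from the base axis. Payload 4.9 kg.
Tool frame: the origin (TCP) lies on the centre line of the jaws, within the pads' length; the fingertips stand 8 mm ahead of it and the grasp point (between the pads) lies 11 mm behind it; z points along the fingers, y is the direction in which the jaws open and shut (so a half turn about z gives the same grasp; the last joint's range is limited). The gripper opens to 85 mm and grips with 20 to 120 N. Pads are 22 mm wide; open, the fingers measure 114 mm over their backs; the gripper's body (76 mm by 85 mm) begins 54 mm behind the grasp point. The pads swing forward as they close: fully open they stand 13 mm farther back than shut.
Start: joints at [-1.37, 0.053, 1.613, -0, 1.476, -0.119], TCP at [0.196, -0.593, 0.239] pointing down, gripper open.
Joint ranges: [-3.01, 3.01], [-1.01, 2.22], [0.06, 2.58], [-1.02, 4.17], [0.09, 2.62], [-3.14, 3.14]. Speed limits (rad/s): [2.57, 2.57, 3.14, 3.14, 3.14, 3.14].

## Interface

Orientations are given as a rotation vector (axis times angle).
In Python, from station import get_obs, get_image, calibration, finish_job gives the robot as it stands. The module is installed in compiled form; this text tells all that it offers.
- The arm moves only by the shell command python3 -m jog 'ROWS' [FORCE]. ROWS is JSON, a list of rows, each a list of 7 numbers: the shift along the tool's x, y, z in cm, then the turn, a rotation vector about the tool's x, y, z in rad, then the closure in counts, from 0 (fully open) to 255 (shut). In form: [[dx, dy, dz, ax, ay, az, jaw], ...]. A call has 1 to 8 rows; each row is the pose to reach, as a shift and turn from the pose measured when the call began, along the tool's axes at that moment; what a row does not reach only later rows make up. A row lasts 1/12 s, in which the tool goes at most 41.7 mm and 7.16 degrees, less where a joint would pass 70% of its speed; a pose out of reach is approached as far as the arm can. A call with a gripper value outside its range is refused whole. The fingers move at their own pace and stop on an object; FORCE is the grip in N (left out, the last holds). Time passes only in rows, so rows that repeat a pose let the fingers close. It gives the time, the measured TCP pose, the force and the opening at its end, in the units of the state.
- get_obs(): the state, without advancing time (a new reading comes with each control period).
- get_image(name): name is "side" or "top" or "wrist"; returns the picture (480x640x3 uint8, red, green, blue); there is no depth.
- calibration(name): a dict with "vfov" (degrees; the focal length in pixels is half the picture's height over the tangent of half this angle, whatever the lens; pixels are square), "cx", "cy" (the principal point, pixels), "R" (3x3) and "t" (3): a world point X has camera coordinates R X + t. Camera axes: x right, y down, z forward; pixel columns grow to the right and rows downward; lengths in m; the calibration is good to about 2 mm. A picture is of the moment at which its call begins: read the wrist's pose just before it. calibration takes no time and is no camera call; for the wrist camera it gives the pose at the moment of the call.
- finish_job(): hands the job in, once; it reports no verdict.
The state is a dict: "t": time; "q": joint angles; "dq": joint speeds; "effort": joint torques, N m; "tool_pos": TCP position; "tool_rot": TCP orientation; "contact_force": force on the tool from outside, world axes, zero at the start; "wrist_torque": the same for the moment, N m; "opening": finger opening in m.
Only numpy, scipy, OpenCV 4.12 (cv2) and the standard library are available. Lean on these libraries where they do the work, as an engineer would, in place of code of your own. Each camera call takes 0.05 s, during which the arm holds its last target. There are 200 camera calls.

## Working session

There is one attempt and no reset: what is moved stays moved. The work goes in short steps, Python scripts to look and compute and a shell command to move; the robot and the scene stay as the last step left them, time stands still between calls to the robot, and variables do not carry over. Pictures are saved under pics/ and viewed, about 8 in all and at most 12, crops included, and the job is handed in when it is done.

```bash
mkdir -p pics
cat > h.py <<'E'
import numpy as np,cv2
from station import *
def snap(n,f):
    c=calibration(n); im=get_image(n); cv2.imwrite('pics/'+f,im[:,:,::-1]); return c,im
def ray(c,u,v):
    f=240/np.tan(np.radians(c['vfov'])/2);R=np.array(c['R']);t=np.array(c['t'])
    return -R.T@t, R.T@np.array([(u-c['cx'])/f,(v-c['cy'])/f,1])
def onz(c,u,v,z):
    o,d=ray(c,u,v); return o+d*(z-o[2])/d[2]
def proj(c,X):
    f=240/np.tan(np.radians(c['vfov'])/2);p=np.array(c['R'])@X+np.array(c['t'])
    return p[:2]/p[2]*f+[c['cx'],c['cy']]
E
python3 - <<'E'
from h import *
for n in('side','top'):
    c,i=snap(n,n+'0.png'); print(n,c, ray(c,320,240))
o=get_obs(); print(o)
E
```

```text
side {'vfov': 51.929422569884885, 'cx': 318.6576610470591, 'cy': 244.88983381847214, 'R': array([[-0.95020159, -0.31155076, -0.00728396],
       [-0.13679464,  0.43798444, -0.88851385],
       [ 0.28000743, -0.84327087, -0.45879198]]), 't': array([0.45486821, 0.17625976, 0.75132399])} (array([0.2459516 , 0.69808514, 0.50462391]), array([ 0.27877663, -0.84846497, -0.44999627]))
top {'vfov': 48.17286362997641, 'cx': 314.22572120602314, 'cy': 236.14345417838612, 'R': array([[-0.4036547 , -0.91490829,  0.00239058],
       [-0.8618682 ,  0.37937423, -0.33653887],
       [ 0.30699527, -0.13790586, -0.94166654]]), 't': array([0.05090748, 0.51606409, 0.85119492])} (array([ 0.20401546, -0.03182098,  0.9750957 ]), array([ 0.29646261, -0.14502095, -0.94405833]))
{'t': 0.1, 'q': array([-1.36998758e+00,  5.33147811e-02,  1.61419422e+00, -1.78730019e-06,
        1.47599918e+00, -1.19018068e-01]), 'dq': array([ 0.00076546, -0.00121365, -0.00265   ,  0.00194417, -0.00114829,
        0.00105991]), 'effort': array([ 1.67298771e-03, -3.94897091e+01, -3.71365678e+01, -5.09522135e-05,
        3.85259773e-03, -1.31397306e-05]), 'tool_pos': array([ 0.1963772 , -0.59275278,  0.23814869]), 'tool_rot': array([-3.09961984e+00, -4.99939863e-01,  1.25731101e-04]), 'contact_force': array([-0.13423094, -0.4984641 , -0.09949055]), 'wrist_torque': array([0.03413493, 0.04691154, 0.00772249]), 'opening': 0.08504724475514784}
```

View pics/side0.png

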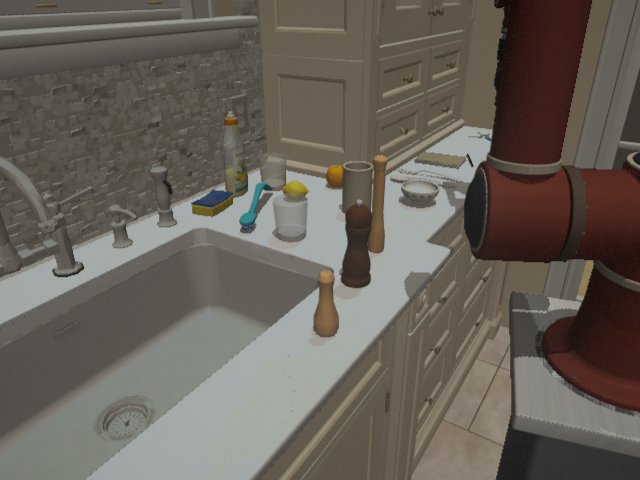

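View pics/top0.png

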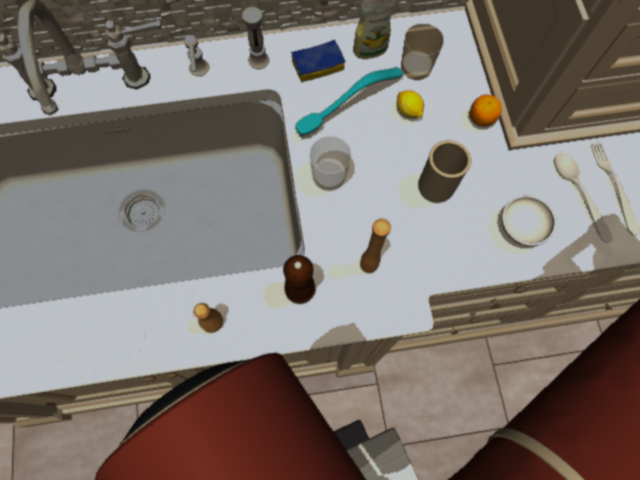

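The side view shows the muddler (knob 380,158, foot 376,250), the mill to its front-left and the pot behind it (mouth 357,168). In the top view the muddler knob is at (381,227), the pot mouth at (449,158), the mill top at (298,265) and the pestle at (201,310).

Run:
```python
from h import *
from scipy.spatial.transform import Rotation as Ro
T=calibration('top');S=calibration('side')
for n,u,v,z in[('mud',381,227,.205),('mudfoot',370,265,.01),('pot',449,160,.12),('mill',298,264,.17),('pestle',201,310,.108),('glass',331,155,.091)]:
    X=onz(T,u,v,z); print(n,X.round(4),'side',proj(S,X).round(0), np.hypot(X[0],X[1]).round(3))
im=cv2.imread('pics/top0.png'); hsv=cv2.cvtColor(im,cv2.COLOR_BGR2HSV)
m=cv2.inRange(hsv,(5,90,120),(20,255,255))
for s in (np.s_[215:240,365:400],):
    ys,xs=np.nonzero(m[s]);print('knob',xs.mean()+365,ys.mean()+215,len(xs))
o=get_obs();R=Ro.from_rotvec(o['tool_rot']).as_matrix();print(R.round(3),o['tool_pos'])
```

```text
mud [ 0.4275 -0.2443  0.205 ] side [380. 159.] 0.492
mudfoot [ 0.424  -0.2456  0.01  ] side [378. 246.] 0.49
pot [ 0.5179 -0.4352  0.12  ] side [358. 167.] 0.676
mill [ 0.4344 -0.1078  0.17  ] side [360. 200.] 0.448
pestle [0.444  0.0623 0.108 ] side [327. 275.] 0.448
glass [ 0.6255 -0.254   0.091 ] side [291. 199.] 0.675
knob 381.0732984293194 227.30366492146598 191
[[ 0.949  0.314 -0.   ]
 [ 0.314 -0.949  0.002]
 [ 0.    -0.002 -1.   ]] [ 0.1963772  -0.59275278  0.23814869]
```

```bash
python3 -m jog '[[0,0,-4,0,0,0,0],[3,-2.4,-5,0,0,0,0],[6,-4.8,-5,0,0,0,0],[9,-7.2,-5,0,0,0,0],[12,-9.6,-5,0,0,0,0],[15,-12,-5,0,0,0,0],[18,-14.2,-5,0,0,0,0],[20,-15.7,-5,0,0,0,0]]' 40; python3 -m jog '[[3,-2.4,0,0,0,0,0],[6,-4.8,0,0,0,0,0],[9,-7.2,0,0,0,0,0],[11,-8.8,0,0,0,0,0],[12.7,-10.1,0,0,0,0,0],[12.7,-10.1,0,0,0,0,0],[12.7,-10.1,0,0,0,0,0]]'
python3 - <<'E'
from h import *
o=get_obs();print(o['tool_pos'],o['tool_rot'],o['q'].round(2))
c,i=snap('wrist','w1.png')
for P in([.4275,-.2443,.21],[.4275,-.2443,0]): print(proj(c,np.array(P)))
E
```

```text
t: 0.77
tool_pos: [0.3381, -0.3782, 0.2881]
tool_rot: [-3.098, -0.502, -0.001]
contact_force: [0.3, 0.5, 0.3]
opening: 0.0853
t: 1.35
tool_pos: [0.4268, -0.2414, 0.288]
tool_rot: [-3.097, -0.506, 0.001]
contact_force: [-0.6, -0.1, -0.0]
opening: 0.0852
[ 0.42679242 -0.24143738  0.28799286] [-3.09741613e+00 -5.05764032e-01  6.80578028e-04] [-0.67 -0.3   1.85  0.    1.59  0.58]
[322.33495769 259.3384081 ]
[321.34811924 184.77742502]
```

View pics/w1.png

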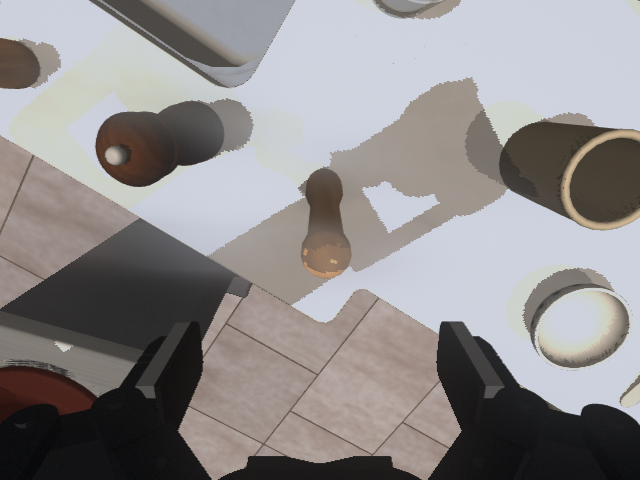

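The wrist view shows the knob at (326,256), 4 px from the prediction, with the jaws clear of the mill and pot. I'll shift about 4 mm in tool y, go down and grip.

```bash
python3 -m jog '[[0,0.4,2,0,0,0,0],[0,0.4,4.5,0,0,0,0],[0,0.4,7,0,0,0,0],[0,0.4,9,0,0,0,0],[0,0.4,11,0,0,0,0],[0,0.4,12.5,0,0,0,0],[0,0.4,13.3,0,0,0,0],[0,0.4,13.3,0,0,0,0]]' 40; python3 -m jog '[[0,0,0,0,0,0,120],[0,0,0,0,0,0,150],[0,0,0,0,0,0,180],[0,0,0,0,0,0,220],[0,0,0,0,0,0,255],[0,0,0,0,0,0,255],[0,0,0,0,0,0,255],[0,0,0,0,0,0,255]]' 40
```

```text
t: 2.07
tool_pos: [0.4259, -0.2456, 0.1526]
tool_rot: [-3.095, -0.5, 0.006]
contact_force: [0.3, -0.4, -0.1]
opening: 0.0856
t: 2.73
tool_pos: [0.4263, -0.2461, 0.1536]
tool_rot: [-3.097, -0.501, 0.004]
contact_force: [0.1, 0.2, 4.8]
opening: 0.0234
```

Gripped at 23.4 mm. Now lifting.

```bash
python3 -m jog '[[0,0,-1,0,0,0,255],[0,0,-3,0,0,0,255],[0,0,-5.5,0,0,0,255],[0,0,-8,0,0,0,255],[0,0,-11,0,0,0,255],[0,0,-13.5,0,0,0,255],[0,0,-15.5,0,0,0,255],[0,0,-16,0,0,0,255]]' 60
python3 - <<'E'
from h import *
o=get_obs();print(o['tool_pos'],o['opening'],o['contact_force'])
c,i=snap('wrist','w2.png')
s,j=snap('side','s2.png')
cv2.imwrite('pics/c2.png',cv2.hconcat([i[:,:,::-1],j[:,:,::-1]])[:, :].copy())
import numpy as np
a=cv2.resize(i[:,:,::-1],(480,360)); b=j[60:320,260:500,::-1]; b=cv2.resize(b,(320,347)); b=cv2.copyMakeBorder(b,0,13,0,0,0)
cv2.imwrite('pics/c2.png',cv2.hconcat([a,b]))
E
```

```text
t: 3.4
tool_pos: [0.428, -0.2473, 0.3181]
tool_rot: [-3.101, -0.502, -0.003]
contact_force: [0.3, -0.5, -0.9]
opening: 0.0226
[ 0.42796125 -0.24730368  0.31810635] 0.022618118935566287 [ 0.32445958 -0.54218352 -0.92080946]
```

View pics/c2.png

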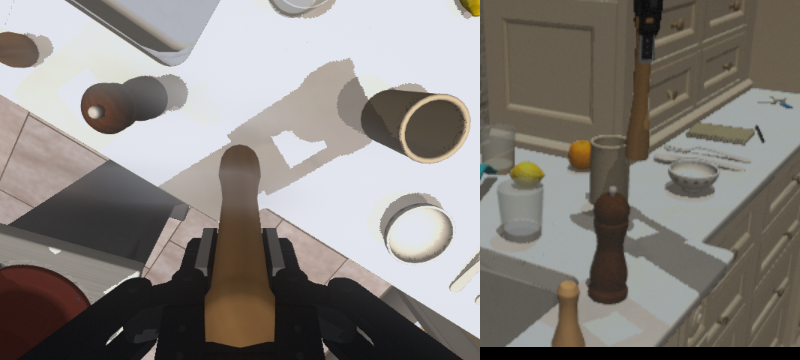

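The muddler is held, hanging straight with the foot above the rim. The pot mouth is at about (580,171) in full wrist pixels. I'll measure the pot and the hang.

Run:
```python
from h import *
from scipy.spatial.transform import Rotation as Ro
c=calibration('wrist');o=get_obs()
im=cv2.imread('pics/w2.png');hsv=cv2.cvtColor(im,cv2.COLOR_BGR2HSV)
m=cv2.inRange(hsv,(8,40,150),(25,160,255)); m[:,:505]=0; m[240:]=0
cs=max(cv2.findContours(m,0,1)[0],key=cv2.contourArea); e=cv2.fitEllipse(cs); print(e,cv2.contourArea(cs))
P=onz(c,*e[0],.12);print('pot',P)
p=np.array([*o['tool_pos'][:2],0])
# expected foot silhouette if vertical at TCP
for z in(.1645,.2025):
    a=np.array([proj(c,p+[.018*np.cos(t),.018*np.sin(t),z]) for t in np.linspace(0,6.28,60)]);print('foot exp',a.min(0),a.max(0))
b=cv2.inRange(hsv,(5,70,40),(20,255,255))
for v in range(190,300,10):
    x=np.nonzero(b[v,270:370])[0]; print(v,x.min()+270 if len(x) else 0,x.max()+270 if len(x) else 0,end='; ')
R=Ro.from_rotvec(o['tool_rot']).as_matrix()
print('\nshift tool cm',R.T@(P-o['tool_pos'])*100, R.T@(np.array([.518,-.435,.12])-o['tool_pos'])*100)
```

```text
((579.744140625, 171.1216278076172), (82.56324768066406, 100.48133850097656), 47.428802490234375) 6511.0
pot [ 0.52009214 -0.4348203   0.12      ]
foot exp [292.74369746 197.334531  ] [342.99320138 245.63886257]
foot exp [288.9264892  211.24818089] [346.11951402 265.47541359]
190 0 0; 200 302 336; 210 298 342; 220 320 344; 230 0 0; 240 0 0; 250 0 0; 260 0 0; 270 0 0; 280 295 333; 290 294 345; 
shift tool cm [ 2.89942138 20.83316098 19.38860584] [ 2.69520742 20.78427244 19.38890748]
```

Pot agrees across cameras to 2 mm, and the foot hangs under the TCP. Move 2.8 / 20.8 cm.

```bash
python3 -m jog '[[0.2,1.5,0,0,0,0,255],[0.6,4.5,0,0,0,0,255],[1,7.5,0,0,0,0,255],[1.4,10.5,0,0,0,0,255],[1.8,13.5,0,0,0,0,255],[2.2,16.5,0,0,0,0,255],[2.5,19,0,0,0,0,255],[2.8,20.8,0,0,0,0,255]]'; python3 -m jog '[[0,0,0,0,0,0,255],[0,0,0,0,0,0,255]]'
python3 - <<'E'
from h import *
from scipy.spatial.transform import Rotation as Ro
o=get_obs();print(o['tool_pos'],o['opening'],o['contact_force'])
R=Ro.from_rotvec(o['tool_rot']).as_matrix()
print('shift tool cm',R.T@(np.array([.519,-.435,.12])-o['tool_pos'])*100)
c,i=snap('wrist','w3.png')
t,k=snap('top','t3.png')
s,j=snap('side','s3.png')
a=i[100:400,170:470,::-1]
b=cv2.resize(j[60:260,290:450,::-1],(240,300));d=cv2.resize(k[60:260,370:530,::-1],(240,300))
cv2.imwrite('pics/c3.png',cv2.hconcat([a,b,d]))
E
```

```text
t: 4.17
tool_pos: [0.5191, -0.4366, 0.3097]
tool_rot: [-3.094, -0.499, 0.007]
contact_force: [-0.4, -0.1, -2.0]
opening: 0.0232
t: 4.33
tool_pos: [0.5182, -0.4362, 0.3051]
tool_rot: [-3.088, -0.497, 0.013]
contact_force: [0.4, 1.1, -1.4]
opening: 0.0227
[ 0.51823423 -0.43620264  0.30509586] 0.02271243410375331 [ 0.41607687  1.0837093  -1.38347248]
shift tool cm [ 0.21817948  0.18630643 18.5079114 ]
```

View pics/c3.png

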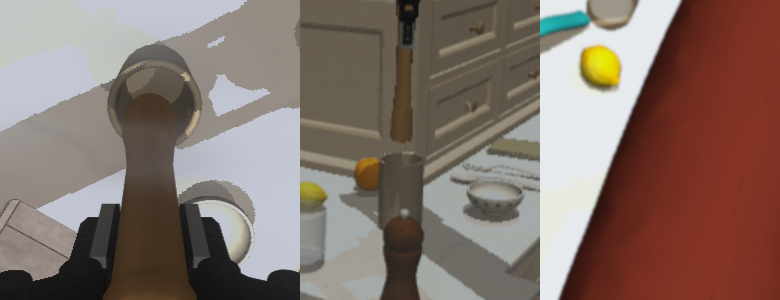

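The views show the foot centred above the pot mouth, about 25 mm over the rim. Checking the tool's tilt before lowering.

Run:
```python
from h import *
from scipy.spatial.transform import Rotation as Ro
o=get_obs();R=Ro.from_rotvec(o['tool_rot']).as_matrix();print(o['tool_pos'],R.round(4))
z=R.T@np.array([0,0,-1]);print('turn',np.cross([0,0,1],z))
for h in(.20,.163): print(R.T@(np.array([.519,-.435,h])-o['tool_pos'])*100)
```

```text
[ 0.51861044 -0.43534383  0.30832025] [[ 0.9491  0.3148 -0.007 ]
 [ 0.3149 -0.9491  0.009 ]
 [-0.0039 -0.0108 -0.9999]]
turn [-0.01075644  0.00385319  0.        ]
[ 0.08953783  0.09614563 10.83135266]
[ 0.10379463  0.13594447 14.53111114]
```

```bash
python3 -m jog '[[0.1,0.1,1.2,-0.01,0,0,255],[0.1,0.1,2.7,-0.01,0,0,255],[0.1,0.1,4.2,-0.01,0,0,255],[0.1,0.1,5.7,-0.01,0,0,255],[0.1,0.1,7.2,-0.01,0,0,255],[0.1,0.1,8.7,-0.01,0,0,255],[0.1,0.1,10,-0.01,0,0,255],[0.1,0.1,10.8,-0.01,0,0,255]]'; python3 -m jog '[[0,0,0,0,0,0,255]]'
python3 - <<'E'
from h import *
from scipy.spatial.transform import Rotation as Ro
o=get_obs();R=Ro.from_rotvec(o['tool_rot']).as_matrix();print(o['tool_pos'],o['contact_force'],R[2].round(4))
print(R.T@(np.array([.519,-.435,.165])-o['tool_pos'])*100)
E
```

```text
t: 5.15
tool_pos: [0.5184, -0.4343, 0.1971]
tool_rot: [-3.098, -0.5, 0.009]
contact_force: [0.1, 0.2, -1.2]
opening: 0.0227
t: 5.23
tool_pos: [0.5177, -0.4337, 0.1945]
tool_rot: [-3.096, -0.5, 0.012]
contact_force: [-0.4, 0.1, -2.0]
opening: 0.0229
[ 0.51768033 -0.43365163  0.19449464] [-0.42844479  0.10562625 -1.97235338] [-0.0068 -0.007  -1.    ]
[0.10287686 0.19010398 2.9475769 ]
```

Inside, with no contact force. Slow final lowering to the floor.

```bash
python3 -m jog '[[0.1,0.1,0.5,0,0,0,255],[0.1,0.2,1,0,0,0,255],[0.1,0.2,1.5,0,0,0,255],[0.1,0.2,2,0,0,0,255],[0.1,0.2,2.4,0,0,0,255],[0.1,0.2,2.7,0,0,0,255],[0.1,0.2,2.8,0,0,0,255]]'; python3 -m jog '[[0,0,0.2,0,0,0,255],[0,0,0.3,0,0,0,255],[0,0,0.3,0,0,0,255]]'
```

```text
t: 5.82
tool_pos: [0.5188, -0.4349, 0.1658]
tool_rot: [-3.095, -0.5, 0.013]
contact_force: [0.2, -0.5, -1.3]
opening: 0.0226
t: 6.07
tool_pos: [0.5188, -0.4348, 0.1626]
tool_rot: [-3.095, -0.5, 0.013]
contact_force: [0.9, -0.5, -1.4]
opening: 0.0229
```

```bash
python3 -m jog '[[0,0,0.1,0,0,0,255],[0,0,0.2,0,0,0,255],[0,0,0.2,0,0,0,255]]'; python3 -m jog '[[0,0,0.1,0,0,0,255],[0,0,0.1,0,0,0,255]]'
```

```text
t: 6.32
tool_pos: [0.519, -0.435, 0.1617]
tool_rot: [-3.096, -0.5, 0.012]
contact_force: [-0.1, 1.3, 3.5]
opening: 0.0232
t: 6.48
tool_pos: [0.5191, -0.4351, 0.1617]
tool_rot: [-3.096, -0.5, 0.012]
contact_force: [-1.2, 1.5, 4.6]
opening: 0.0228
```

Floor contact, at the predicted height (TCP 0.1617, +4.6 N). Releasing, then going straight up.

```bash
python3 -m jog '[[0,0,0,0,0,0,200],[0,0,0,0,0,0,160],[0,0,0,0,0,0,120],[0,0,0,0,0,0,60],[0,0,0,0,0,0,0],[0,0,0,0,0,0,0],[0,0,0,0,0,0,0]]'
python3 - <<'E'
from h import *
o=get_obs();print(o['tool_pos'],o['contact_force'])
c,i=snap('wrist','w4.png');s,j=snap('side','s4.png')
cv2.imwrite('pics/c4.png',cv2.hconcat([i[100:480,120:520,::-1],cv2.resize(j[60:250,290:480,::-1],(380,380))]))
E
```

```text
t: 7.07
tool_pos: [0.5191, -0.4351, 0.1616]
tool_rot: [-3.096, -0.5, 0.012]
contact_force: [0.4, 0.6, -0.3]
opening: 0.0851
[ 0.51911805 -0.43506398  0.16159401] [ 0.3638204   0.5765958  -0.28464967]
```

View pics/c4.png

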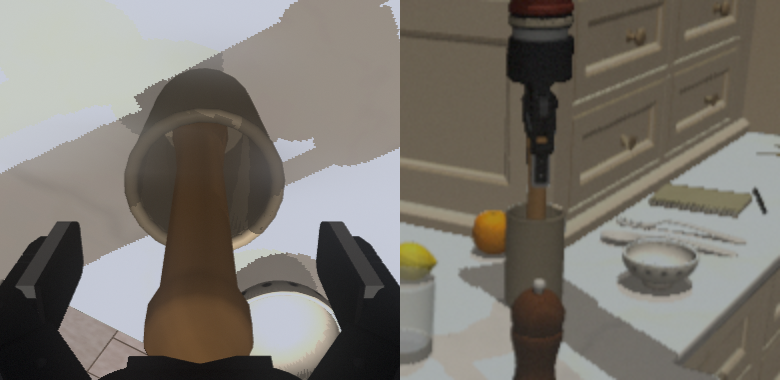

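The muddler stands upright in the middle of the pot, with the open jaws clear on both sides. Retreating upward.

```bash
python3 -m jog '[[0,0,-1,0,0,0,0],[0,0,-3,0,0,0,0],[0,0,-5,0,0,0,0],[0,0,-7.5,0,0,0,0],[0,0,-10,0,0,0,0],[0,0,-12.5,0,0,0,0],[0,0,-14,0,0,0,0],[0,0,-14,0,0,0,0]]'; python3 -m jog '[[0,0,0,0,0,0,0],[0,0,0,0,0,0,0],[0,0,0,0,0,0,0],[0,0,0,0,0,0,0]]'
python3 - <<'E'
from h import *
o=get_obs();print(o['tool_pos'],o['contact_force'],o['dq'].round(3))
c,i=snap('wrist','w5.png');s,j=snap('side','s5.png')
cv2.imwrite('pics/c5.png',cv2.hconcat([i[60:440,160:560,::-1],cv2.resize(j[60:350,250:540,::-1],(380,380))]))
print('mud top expected',proj(s,np.array([.519,-.435,.218])))
E
```

```text
t: 7.83
tool_pos: [0.5216, -0.437, 0.3079]
tool_rot: [3.1, 0.501, -0.004]
contact_force: [0.2, -0.4, 1.7]
opening: 0.0854
t: 8.17
tool_pos: [0.5211, -0.4365, 0.3057]
tool_rot: [-3.101, -0.501, 0.007]
contact_force: [0.7, -0.6, 0.4]
opening: 0.0854
[ 0.52114063 -0.43651143  0.30572164] [ 0.66970849 -0.59706709  0.36450234] [-0.001  0.002 -0.003 -0.     0.002 -0.001]
mud top expected [359.17543999 126.7231594 ]
```

View pics/c5.png

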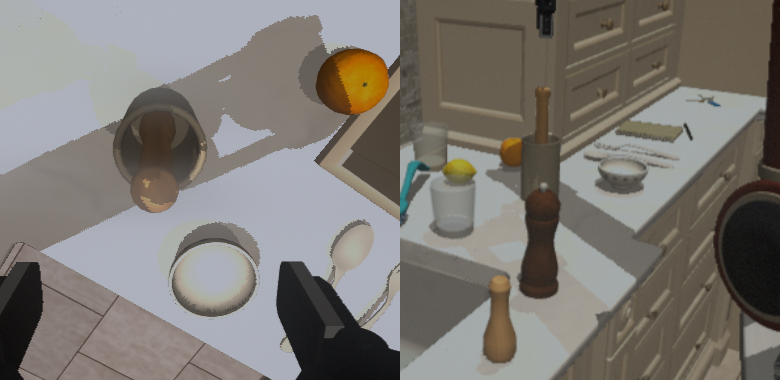

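The knob is at (359,126) in side pixels, exactly as expected for an upright muddler on the pot floor. The pestle and mill haven't moved, and the gripper is clear.

```bash
python3 -c "from station import finish_job; print(finish_job())"
```

```text
the job is handed in; nothing more can be done
None
```

The muddler is standing foot down on the bottom of the utensil pot, and the job is handed in. I gripped it by the shaft, lifted it over the rim and lowered it slowly. I let go only once it touched the floor, at the predicted height with about 4.6 N of contact, then backed the gripper straight up.

- **Muddler:** it stands upright in the middle of the pot. In the last side picture its knob was at (359,126), against an expected (359,127).
- **Pot, pestle and mill:** all were upright and looked unmoved in the last side picture. I did not measure them again.
- **Gripper and timing:** the gripper was open and clear with the arm still. The robot clock read about 8.2 s of the 48 s allowed.
- **Disagreements:** the top and wrist cameras differed by about 2 mm on the pot's position. The arm also sagged a few millimetres between moves. Both were well within the clearances, and no check failed.

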